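# Free the safety latch and open the sample cabinet

### The arm

A 6-joint arm with a two-finger parallel gripper is mounted at the origin on the work surface. World frame = base frame: x ahead of the robot, y to its left, z up, the work surface at z = 0. Lengths are in m, angles in rad, forces in N, time in s.
With the tool pointing down it reaches from about 0.35 to 0.775 m from the base axis. Payload 5.5 kg.
Tool frame: the origin (TCP) lies midway between the tips of the shut fingers; the grasp point (between the pads) lies grip_point_offset behind it (grip_point_offset is the distance from the TCP to the grasp point, in m); z points along the fingers, y is the direction in which the jaws open and shut (so a half turn about z gives the same grasp; the last joint's range is limited). The gripper opens to 85 mm and grips with 20 to 120 N. Pads are 22 mm wide; open, the fingers measure 114 mm over their backs; the gripper's body (76 mm by 85 mm) begins 54 mm behind the grasp point. The pads swing forward as they close: fully open they stand 13 mm farther back than shut.
Start: joints at [-1.361, 0.313, 0.046, 1.304, 0, 1.431], TCP at [0.197, -0.54, 0.231] pointing down, gripper open.
Joint ranges: [-2.76, 2.76], [-0.86, 1.69], [-1.03, 1.26], [-2.2, 2.34], [-1.47, 1.5], [-3.14, 3.14]. Speed limits (rad/s): [2.57, 2.57, 3.14, 3.14, 3.14, 3.14].

### API

Orientations are given as a unit quaternion [w, x, y, z].
In Python, from workcell import * gives the robot as it stands.
- The arm moves only by the tool send_rows, never from a script. Its argument "series" is one flat list of numbers, 7 for each row, row after row: the shift along the tool's x, y, z in cm, then the turn, a rotation vector about the tool's x, y, z in degrees, then the opening, from 0 (shut) to 1 (fully open). A call has 1 to 10 rows; each row is the pose to reach, as a shift and turn from the pose commanded when the call began, along the tool's axes at that moment; what a row does not reach only later rows make up. A row lasts 1/12 s, in which the tool goes at most 41.7 mm and 7.16 degrees, less where a joint would pass 70% of its speed; a pose out of reach is approached as far as the arm can. A call with a gripper value outside its range is refused whole. The fingers move at their own pace and stop on an object; "newtons" is the grip in N (left out, the last holds). Time passes only in rows, so rows that repeat a pose let the fingers close. It gives the time, the measured TCP pose, the force and the opening at its end, in the units of the state.
- get_state(): the state, without advancing time (a new reading comes with each control period).
- read_camera(name): name is "scene" or "top" or "wrist"; returns the picture (384x512x3 uint8, blue, green, red); there is no depth.
- camera_info(name): a dict with "K" (3x3 intrinsics, pixels), "xyz" and "attitude" of the camera in the world. Camera axes: x right, y down, z forward; pixel columns grow to the right and rows downward; lengths in m; the calibration is good to about 2 mm. A picture is of the moment at which its call begins: read the wrist's pose just before it. camera_info takes no time and is no camera call; for the wrist camera it gives the pose at the moment of the call.
- hand_in(): hands the job in, once; it reports no verdict.
Trained networks look in the newest picture that a camera, given by its name, has taken for a name from the list of things; names that differ only in an ending like _2 or _b are one class to them, and where a whole thing is asked for, a point or a joint stands for the part that bears it (a point fixed in the world has none). Each returns a list of dicts, best first, with "p" (0 to 1); they miss things now and then, are a little off and sometimes report something else, mostly with a low value. They report only what shows in the picture. A call takes as long as a camera call.
- silhouettes(camera, label): "pixels" (384x512 bool, what is visible of it) and "box" ([left, top, width, height] in pixels, round what is visible of it).
The state is a dict: "clock": time; "joint_pos": joint angles; "qvel": joint speeds; "tau": joint torques, N m; "tcp_pos": TCP position; "orientation": TCP orientation; "wrist_force": force on the tool from outside, world axes, zero at the start; "ft_torque": the same for the moment, N m; "finger_gap": finger opening in m.
Only numpy, scipy, OpenCV 4.12 (cv2) and the standard library are available. Lean on these libraries where they do the work, as an engineer would, in place of code of your own. Each camera call takes 0.05 s, during which the arm holds its last target. There are 200 camera calls.

### The job

Open the grey sample cabinet for the next samples: draw its blue door out by the handle until the safety latch stops it, without straining the latch, then press the orange sprung hook down by its red thumb stud through the gap at the door's top edge, firmly enough to clear its catch but not so hard that it breaks, and swing the door wide open, to 60 degrees or more. Leave the door standing open, and do not disturb the glassware and other things on and around the cabinet.

Things in the scene. Friction and masses are not known exactly. Their poses are not given: they have to be found in the camera images.
- cabinet: grey bench-top sample cabinet, 220 deep (x) x 280 wide (y) x 230 mm high, fixed to the bench; origin under its middle; its own -x side is the open front, 110 mm from the origin, covered by the door; +y is its left side as seen from the robot
- door (a joint): angle of the blue door about its upright hinge at the cabinet's front left (+y) corner: 0 shut, grows as it swings out towards the robot, at most 1.75 rad. It moves freely and stays where it is left. The latch stops it at 0.18 to 0.20 rad, which leaves a gap of 37 to 40 mm between the door and the cabinet top's front edge at the latch
- door_hinge (a point): on the hinge axis, at the height of the door's top edge (230 mm above the bench, level with the cabinet's top); turns with the door: x points from the door's outer face into the cabinet, -y runs along the door to its free edge. The door is 16 mm thick (x from 0 to 16 mm) and 272 mm wide
- door_handle (a point): grip point of the steel bow handle on the door's outer face: an upright bar 12 mm thick, its axis 35 mm off the face and 245 mm from the hinge. The bar ends 20 mm above this point, which is 5 mm below the door's top edge; nothing stands at its sides. Turns with the door
- latch: white base plate (34 wide, 52 high, 3 mm thick) of the safety latch on the door's inner face; origin on that face, 205 mm from the hinge, 44 mm below the door's top edge; x points into the cabinet, z up. It carries an orange sprung hook whose arm reaches 65 mm in from the door and ends in an upturned barb. On the arm stands a red ball-headed thumb stud. Over 17 N on any of them breaks the hook
- stud_mid (a point): fixed to the base plate, 18 mm in from the door's inner face: where the top of the thumb stud's red ball (16 mm across) lies when the stud is screwed half-way out, 28 mm below the door's top edge. The stud differs from one cabinet to the next: the ball's true top lies up to 8 mm lower or higher, not measured: feel for it. It can be reached, from above, only while the door is ajar
- hook_root (a point): root of the sprung hook, at the door's inner face, about which it turns down as a lever when the stud is pressed: the stud gives at 2 N, then about 4 N more per mm; the barb is clear of the catch at about 9 N (2 mm), and a hard stop comes after 3 mm at 13 N. Let go, it springs up. A finger's drag on the pressed stud is enough to carry the freed door along
- catch: steel catch under the cabinet top: a 66 mm wide lip behind the top's front edge, hanging to 43 mm below the top face; origin just below the lip. The barb stops against the lip's back. Both are undercut: the harder the door is pulled, the firmer they hold, and a pressed hook binds; let the door go slack by a few mm first. Over 40 N between them strains the latch
- erlenmeyer: conical glass flask, 82 mm across, 122 mm tall, origin under its middle
- volumetric: volumetric flask with long thin neck and blue stopper, 72 mm across, 208 mm tall, origin under its middle
- parcel: brown taped parcel, 110 x 150 x 50 mm, origin under its middle
- tube_rack: white tube rack with red-capped tubes, 60 x 150 x 80 mm, origin under its middle
- beaker: open glass beaker, 68 mm across, 85 mm tall, origin under its middle
- well_plate: white well plate lying on the cabinet's top, 85 x 127 x 14 mm, origin under its middle
- vial: small red-capped glass vial standing on the cabinet's top, 24 mm across, 53 mm tall, origin under its middle

How it is judged:
On the way, in this order (a step that is already met when the one before it is completed fails the run):
1. the door is drawn out to the latch's stop, still held by the latch (value of joint door between 0.13 and 0.25 rad), for 0.2 s.
2. the hook is pressed clear and the door is past the catch (value of joint door above 0.35 rad), for 0.1 s.
At the end, for the whole second after the job is handed in: the door stands open by at least 1.0 rad (57 degrees) and is at rest; every loose thing is within 25 mm of where it stood (value of joint door above 1 rad and velocity of joint door between -0.05 and 0.05 rad/s and distance of each of erlenmeyer, volumetric, parcel, tube_rack, beaker, well_plate, vial from where it was at the start of the episode below 0.025 m); the robot touches nothing.
It fails at once if the hook, its stud or its base is pressed with more than 17 N (contact force between any of the fingers, the arm and latch above 17 N).
It fails at once if the hook is pulled against the catch with more than 40 N (contact force between latch and catch above 40 N).
It fails at once if a loose thing is shoved by more than 25 mm or tipped over (distance of any of erlenmeyer, volumetric, parcel, tube_rack, beaker, well_plate, vial from where it was at the start of the episode above 0.025 m or angle between any of erlenmeyer, volumetric, beaker, vial's own z axis and vertical above 0.4 rad).
It also fails if it takes over 66 s, if anything falls off the work surface, if the arm or the gripper's body presses on something with over 40 N, if the wrist force passes 120 N, or if a joint passes its speed limit or range.

## Working session

There is one attempt and no reset: what is moved stays moved. The work goes in short steps, Python scripts to look and compute and a tool call to move; the robot and the scene stay as the last step left them, time stands still between calls to the robot, and variables do not carry over. Pictures are saved under pics/ and viewed, about 8 in all and at most 12, crops included, and the job is handed in when it is done.

Besides the shell and the picture viewer there is one more tool, called after ">>>" as a command line: name --argument value ..., lists and objects as JSON in quotes. send_rows: Moves the arm, as the interface text tells. Its arguments: {"type":"object","properties":{"series":{"type":"array"},"newtons":{"type":"number"}},"required":["series"]}

```bash
ls; mkdir -p pics
cat > h.py <<'E'
from workcell import *
import numpy as np, cv2
from scipy.spatial.transform import Rotation as R
def rot(q): return R.from_quat([q[1],q[2],q[3],q[0]]).as_matrix()
def cam(n):
    i=camera_info(n); a=np.array(i["attitude"],float)
    M=rot(a) if a.size==4 else a.reshape(3,3)
    return np.array(i["K"]),np.array(i["xyz"]),M
def proj(n,P):
    K,t,M=cam(n); c=(np.atleast_2d(P)-t)@M; p=c@K.T; return p[:,:2]/p[:,2:]
def onz(n,uv,z):
    K,t,M=cam(n); uv=np.atleast_2d(uv); d=np.c_[uv,np.ones(len(uv))]@np.linalg.inv(K).T@M.T
    return t+d*((z-t[2])/d[:,2])[:,None]
E
python3 - <<'E'
from h import *
print(get_state()); 
for n in("scene","top"):
    print(camera_info(n)); cv2.imwrite(f"pics/{n}0.png",cv2.resize(read_camera(n),(800,600)))
for l in("cabinet","door","door_handle","well_plate","vial","erlenmeyer","volumetric","parcel","tube_rack","beaker"):
    for n in("top","scene"):
        for r in silhouettes(n,l)[:2]: 
            print(l,n,round(r["p"],2),r["box"])
E
```

```text
pics
{'clock': 0.0, 'joint_pos': array([-1.36058285e+00,  3.14011500e-01,  4.49750891e-02,  1.30361070e+00,
       -1.65562038e-05,  1.43124709e+00]), 'qvel': array([-2.23330821e-03,  2.95693609e-03, -3.15921720e-05, -9.26184081e-04,
       -9.43411730e-04,  1.11172692e-03]), 'tau': array([ 5.34078008e-04, -4.80631077e+01,  2.98530114e+01,  1.93834200e-02,
       -2.51505662e-04,  4.75811134e-06]), 'tcp_pos': array([ 0.1969425 , -0.5396692 ,  0.23040098]), 'orientation': array([-9.24520661e-04,  9.84746766e-01,  1.73991236e-01, -4.09621438e-05]), 'wrist_force': array([0.61661829, 0.05011506, 0.06773747]), 'ft_torque': array([ 0.00128717, -0.02159274, -0.00692755]), 'finger_gap': 0.08540401826655972}
{'K': array([[483.80024598,   0.        , 255.4128728 ],
       [  0.        , 483.80024598, 190.52118246],
       [  0.        ,   0.        ,   1.        ]]), 'xyz': array([ 1.28006555, -0.19093327,  0.98227561]), 'attitude': array([-0.28952039,  0.73834533,  0.56771892, -0.22072459])}
{'K': array([[459.6869095 ,   0.        , 256.59924282],
       [  0.        , 459.6869095 , 189.54549
[... 395 characters left out ...]
.7, 132.7, 50.5]
door_handle scene 0.6 [203.1, 161.8, 118.6, 21.4]
well_plate top 0.71 [208.1, 73.7, 69.5, 53.4]
well_plate scene 0.74 [254.7, 205.4, 68.7, 38.9]
vial top 0.73 [295.7, 77.5, 12.4, 20.4]
vial scene 0.73 [227.7, 229.2, 12.2, 27.9]
erlenmeyer top 0.57 [335.2, 268.0, 36.4, 32.6]
erlenmeyer scene 0.92 [134.1, 156.5, 28.8, 47.1]
volumetric top 0.65 [116.4, 196.7, 41.4, 28.9]
parcel top 0.92 [118.0, 134.9, 64.6, 50.4]
parcel top 0.6 [179.5, 61.6, 147.9, 158.0]
parcel scene 0.81 [345.7, 211.7, 51.7, 46.6]
tube_rack top 0.71 [327.6, 212.0, 59.9, 27.6]
tube_rack scene 0.85 [118.2, 202.6, 65.6, 47.9]
beaker top 0.79 [357.8, 154.5, 34.2, 32.7]
beaker scene 0.79 [123.5, 246.2, 32.1, 42.8]
```

View pics/top0.png

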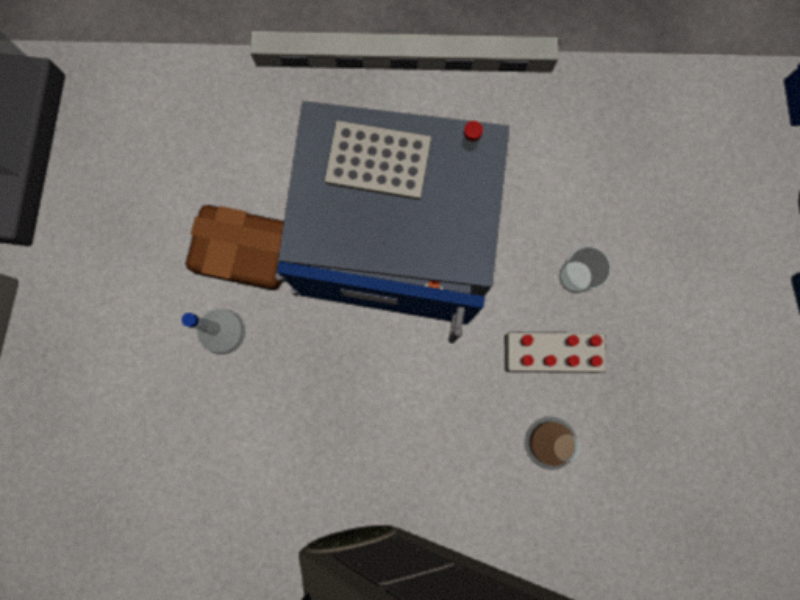

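View pics/scene0.png

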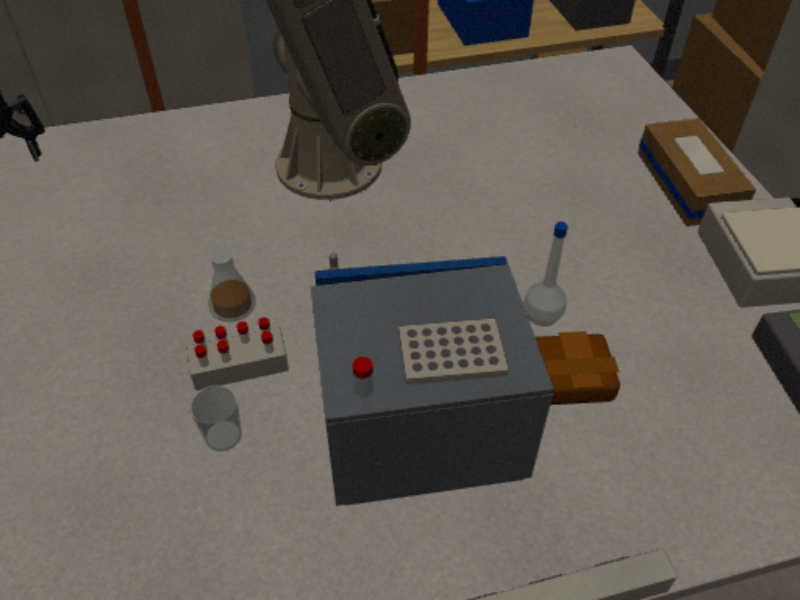

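Run:
```python
from h import *
read_camera("top")
m=silhouettes("top","door")[0]["pixels"]
# blue mask
im=read_camera("top").astype(int)
b=((im[...,0]-im[...,2])>40)&(np.indices(m.shape)[0]>140)&(np.indices(m.shape)[0]<225)&(np.indices(m.shape)[1]>165)&(np.indices(m.shape)[1]<320)
for k in(m,b):
    c,_=cv2.findContours(k.astype(np.uint8),0,1); c=max(c,key=cv2.contourArea)
    r=cv2.boxPoints(cv2.minAreaRect(c)); print(r.round(1), onz("top",r,.23).round(4))
    e=cv2.approxPolyDP(c,3,True)[:,0].astype(float); print(e.tolist(),onz("top",e,.23).round(3).tolist())
m=silhouettes("top","cabinet")[0]["pixels"]|m
c,_=cv2.findContours(m.astype(np.uint8),0,1); c=max(c,key=cv2.contourArea)
r=cv2.boxPoints(cv2.minAreaRect(c)); print(r,onz("top",r,.23).round(4))
v=im[60:230,170:330]; cv2.imwrite("pics/crop.png",cv2.resize(v.astype(np.uint8),(800,600),interpolation=cv2.INTER_CUBIC))
```

```text
[[173.3 182.9]
 [183.3 150.5]
 [310.9 189.8]
 [300.9 222.3]] [[ 0.5501  0.1634  0.23  ]
 [ 0.6173  0.1461  0.23  ]
 [ 0.5419 -0.114   0.23  ]
 [ 0.4762 -0.0944  0.23  ]]
[[177.0, 171.0], [193.0, 189.0], [288.0, 205.0], [287.0, 218.0], [309.0, 196.0], [308.0, 189.0], [286.0, 186.0], [279.0, 180.0], [268.0, 183.0], [181.0, 167.0]] [[0.575, 0.157, 0.23], [0.539, 0.123, 0.23], [0.51, -0.068, 0.23], [0.484, -0.067, 0.23], [0.529, -0.11, 0.23], [0.544, -0.108, 0.23], [0.549, -0.064, 0.23], [0.561, -0.05, 0.23], [0.554, -0.027, 0.23], [0.583, 0.149, 0.23]]
[[176.9 174.2]
 [178.2 166.8]
 [309.6 189.3]
 [308.4 196.8]] [[ 0.568   0.1569  0.23  ]
 [ 0.5834  0.155   0.23  ]
 [ 0.543  -0.1114  0.23  ]
 [ 0.5278 -0.1089  0.23  ]]
[[178.0, 168.0], [182.0, 175.0], [305.0, 196.0], [309.0, 193.0], [308.0, 189.0]] [[0.581, 0.155, 0.23], [0.567, 0.147, 0.23], [0.529, -0.102, 0.23], [0.535, -0.11, 0.23], [0.544, -0.108, 0.23]]
[[172.11902  200.54973 ]
 [193.53107   59.586998]
 [329.9901    80.31496 ]
 [308.57806  221.27768 ]] [[ 0.5143  0.1641  0.23  ]
 [ 0.812   0.1331  0.23  ]
 [ 0.7729 -0.1525  0.23  ]
 [ 0.4786 -0.1097  0.23  ]]
```

View pics/crop.png

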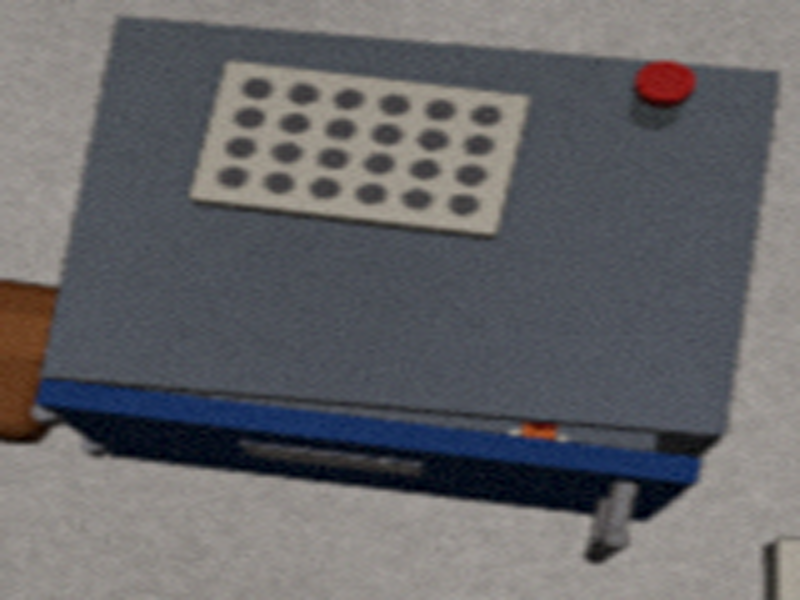

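Run:
```python
from h import *
u=lambda L:[(x/1.5625,y/1.5625) for x,y in L]
t=u([(303,102),(508,126),(491,288),(283,263)])
print(onz("top",t,.23).round(4))
s=u([(333,418),(548,388),(509,262),(313,284)])
print(onz("scene",s,.23).round(4))
s=u([(316,276),(506,262),(334,257)]);print("door scene",onz("scene",s,.23).round(4))
# handle bar top z=.225
print("handle top",onz("top",u([(459,311),(455,318),(461,322)]),.225).round(4))
print("orange",onz("top",u([(435,285)]),.19).round(4), "red",onz("top",u([(435,285)]),.2))
im=read_camera("top").astype(int); sub=im[175:190,265:300]; o=(sub[...,2]-sub[...,0]>40); yx=np.argwhere(o)+[175,265]; print(yx.tolist(),[im[a,b].tolist() for a,b in yx])
```

```text
[[ 0.7995  0.1318  0.23  ]
 [ 0.7719 -0.1424  0.23  ]
 [ 0.5533 -0.1206  0.23  ]
 [ 0.5803  0.149   0.23  ]]
[[ 0.7767 -0.1351  0.23  ]
 [ 0.8013  0.1272  0.23  ]
 [ 0.5832  0.1584  0.23  ]
 [ 0.5549 -0.1178  0.23  ]]
door scene [[ 0.5408 -0.1109  0.23  ]
 [ 0.5822  0.1543  0.23  ]
 [ 0.5101 -0.0791  0.23  ]]
handle top [[ 0.5232 -0.0801  0.225 ]
 [ 0.514  -0.075   0.225 ]
 [ 0.5089 -0.0828  0.225 ]]
orange [[ 0.5619 -0.0502  0.19  ]] red [[ 0.56033807 -0.04974178  0.2       ]]
[[180, 275], [180, 276], [180, 277], [180, 278], [180, 279], [180, 280], [181, 274], [181, 275], [181, 276], [181, 277], [181, 278], [181, 279], [181, 280], [182, 274], [182, 275], [182, 276], [182, 277], [182, 278], [182, 279], [182, 280], [183, 275], [183, 276], [183, 277], [183, 278], [183, 279], [183, 280]] [[29, 50, 109], [16, 30, 83], [9, 14, 67], [10, 13, 68], [18, 20, 81], [15, 21, 67], [68, 84, 129], [36, 71, 150], [22, 54, 129], [17, 38, 103], [15, 34, 102], [14, 41, 106], [28, 47, 104], [81, 100, 145], [40, 79, 158], [34, 70, 159], [30, 71, 153], [38, 77, 159], [30, 71, 158], [48, 77, 151], [47, 61, 116], [46, 63, 126], [53, 71, 141], [49, 77, 153], [36, 74, 154], [48, 79, 152]]
```

```bash
cat >> h.py <<'E'
YAW=-0.10; HNG=np.array([0.5665,0.1575,0.23])
def door(th,along,inn=0,up=0):
    "point: along from hinge, inn into the cabinet from outer face, up from top edge"
    a=th-YAW; return HNG+along*np.array([-np.sin(a),-np.cos(a),0])+inn*np.array([np.cos(a),-np.sin(a),0])+[0,0,up]
def go(p,yang=None,s=None):
    "shift cm + rotvec deg in tool frame to TCP p with tool down and tool y at world angle yang (deg)"
    s=s or get_state(); M=rot(s["orientation"]); 
    w=M.T@(np.array(p)-s["tcp_pos"])*100
    if yang is None: r=np.zeros(3)
    else:
        y=np.array([np.cos(np.radians(yang)),np.sin(np.radians(yang)),0]); z=np.array([0,0,-1.]); T=np.c_[np.cross(y,z),y,z]
        r=np.degrees(R.from_matrix(M.T@T).as_rotvec())
    print("shift",w.round(2),"rot",r.round(2)); return w,r
E
python3 - <<'E'
from h import *
import workcell
print([ (k,getattr(workcell,k)) for k in dir(workcell) if 'off' in k.lower() or 'grip' in k.lower()])
C=np.array([0.6776,0.0064,.23]); ex=np.array([np.cos(YAW),np.sin(YAW),0]); ey=np.array([-np.sin(YAW),np.cos(YAW),0])
th=.05
out=[]
for n in("top","scene"):
    im=cv2.resize(read_camera(n),None,fx=4,fy=4,interpolation=cv2.INTER_CUBIC)
    def pl(P,c,cl=True): cv2.polylines(im,[((proj(n,np.array(P))+.5)*4).round().astype(int)],cl,c,1)
    pl([C+a*.11*ex+b*.14*ey for a,b in((1,1),(1,-1),(-1,-1),(-1,1))],(0,255,255))
    pl([door(th,0),door(th,.272),door(th,.272,.016),door(th,0,.016)],(0,255,0))
    pl([door(th,.245,-.035,-.005),door(th,.245,-.035,-.045)],(255,0,255),False)
    pl([door(th,.245,-.035+.006*np.cos(t),-.005)+.006*np.sin(t)*ey for t in np.linspace(0,6.28,20)],(0,0,255))
    u=proj(n,door(th,.2))[0]*4; x0,y0=int(u[0])-200,int(u[1])-220
    out.append(im[y0:y0+440,x0:x0+400])
cv2.imwrite("pics/ov.png",np.hstack(out))
go([*door(th,.245,-.035)[:2],.31],-98.6)
print(door(th,.245,-.035))
for l,z in(("volumetric",0.0),("erlenmeyer",0.),("tube_rack",.08)):
    for n in("top","scene"):
        for q in silhouettes(n,l)[:1]:
            b=q["box"]; print(l,n,onz(n,[[b[0],b[1]],[b[0]+b[2],b[1]+b[3]]],z).round(3).tolist())
E
```

```text
[('grip_point_offset', 0.0187)]
shift [ 43.81 -33.06  -7.87] rot [ 0.    0.   28.64]
[ 0.49528067 -0.07951858  0.23      ]
volumetric top [[0.545, 0.342, 0.0], [0.47, 0.237, 0.0]]
volumetric scene [[0.272, 0.342, 0.0], [0.532, 0.318, 0.0]]
erlenmeyer top [[0.384, -0.204, 0.0], [0.308, -0.292, 0.0]]
tube_rack top [[0.514, -0.162, 0.08], [0.45, -0.308, 0.08]]
tube_rack scene [[0.431, -0.305, 0.08], [0.605, -0.182, 0.08]]
```

View pics/ov.png

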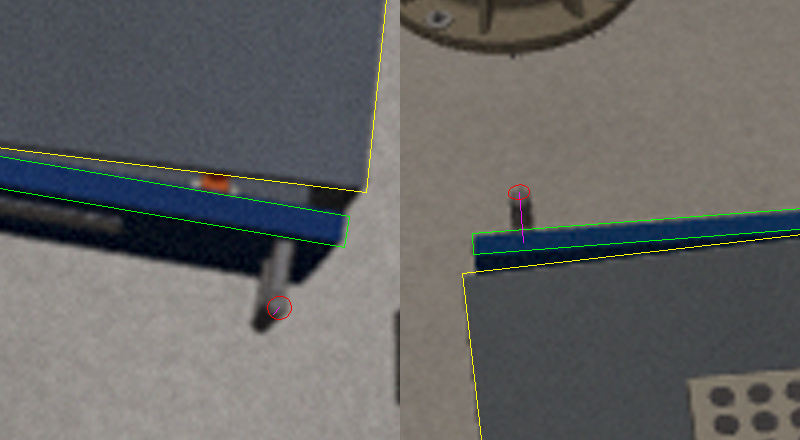

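>>> send_rows --series '[3,-2,-2,2,0,2,0.6,6,-4,-5,0,0,4,0.6,9,-7,-7.9,0,0,8,0.6,12,-9,-7.9,0,0,12,0.6,15,-11,-7.9,0,0,16,0.6,18,-13.5,-7.9,0,0,20,0.6,21,-16,-7.9,0,0,24,0.6,24,-18,-7.9,0,0,28,0.6,27,-20,-7.9,0,0,28.6,0.6,30,-22.5,-7.9,0,0,28.6,0.6]'

```text
clock: 2.58
tcp_pos: [0.4028, -0.2249, 0.3105]
orientation: [0.0, 0.997, -0.075, 0.0]
wrist_force: [0.9, -0.7, -0.8]
finger_gap: 0.0513
```

```bash
python3 -c "
from h import *
s=get_state();print(s['clock'],s['tcp_pos'],s['wrist_force'],s['finger_gap'])
go([*door(.05,.245,-.035)[:2],.31],-98.6)"
```

```text
2.5833 [ 0.40275002 -0.22487117  0.31051644] [ 0.87132451 -0.69977284 -0.83065957] 0.051273068905456916
shift [  6.97 -15.76   0.05] rot [ 0.05 -0.06 -0.02]
```

>>> send_rows --series '[1.7,-4,0,0,0,0,0.6,3.5,-8,0,0,0,0,0.6,5.2,-12,0,0,0,0,0.6,7,-15.8,0,0,0,0,0.6,7,-15.8,2,0,0,0,0.6,7,-15.8,5,0,0,0,0.6,7,-15.8,8,0,0,0,0.6,7,-15.8,8,0,0,0,0.6]'

```text
clock: 3.25
tcp_pos: [0.4911, -0.0784, 0.2246]
orientation: [-0.001, 0.997, -0.074, -0.005]
wrist_force: [-0.8, 1.1, -1.9]
finger_gap: 0.0511
```

Run:
```python
from h import *
s=get_state();print(s['tcp_pos'],s['wrist_force'])
cv2.imwrite("pics/w1.png",read_camera("wrist"))
im=read_camera("top");cv2.imwrite("pics/t1.png",np.hstack([cv2.resize(im[130:260,230:360],(400,400)),cv2.resize(read_camera("scene")[100:230,180:310],(400,400))]))
go([*door(.05,.245,-.035)[:2],.186],-98.6)
```

```text
[ 0.49114223 -0.07842337  0.22464093] [-0.81959283  1.14810049 -1.93808057]
shift [ 0.03 -0.1   4.56] rot [ 0.01 -0.05  0.02]
```

View pics/w1.png

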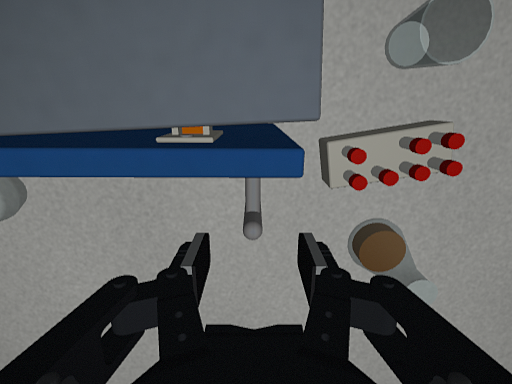

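Run:
```python
from h import *
for th in(.045,.05,.055): print(th,proj("wrist",[door(th,.245,-.035,-.005),door(th,.272),door(th,.272,.016)]).round(1).tolist())
print(onz("wrist",[[253,229]],.225), onz("wrist",[[303,149],[303,178]],.23))
```

```text
0.045 [[251.3, 236.8], [299.3, 183.8], [300.7, 155.1]]
0.05 [[251.0, 238.6], [299.2, 186.1], [300.7, 157.7]]
0.055 [[250.7, 240.4], [299.1, 188.5], [300.7, 160.2]]
[[ 0.5015     -0.08168163  0.225     ]] [[ 0.54614075 -0.1154822   0.23      ]
 [ 0.53020296 -0.11398191  0.23      ]]
```

>>> send_rows --series '[0.3,-0.1,2,0,0,0,0.6,0.3,-0.1,4.5,0,0,0,0.6,0.3,-0.1,4.5,0,0,0,0.0,0.3,-0.1,4.5,0,0,0,0.0,0.3,-0.1,4.5,0,0,0,0.0,0.3,-0.1,4.5,0,0,0,0.0,0.3,-0.1,4.5,0,0,0,0.0,0.3,-0.1,4.5,0,0,0,0.0,0.3,-0.1,4.5,0,0,0,0.0]' --newtons 40

```text
clock: 4.15
tcp_pos: [0.4993, -0.0789, 0.1878]
orientation: [-0.001, 0.997, -0.074, 0.002]
wrist_force: [2.4, 5.1, -0.1]
finger_gap: 0.0107
```

>>> send_rows --series '[-0.1,-0.15,4.5,0,0,0.7,0,-0.5,-0.2,4.5,0,0,1.5,0,-0.9,-0.2,4.5,0,0,2.2,0,-1.2,-0.3,4.5,0,0,3,0]'

```text
clock: 4.48
tcp_pos: [0.4952, -0.0777, 0.1506]
orientation: [0.002, 0.995, -0.101, 0.012]
wrist_force: [0.1, -1.3, 35.2]
finger_gap: 0.0108
```

>>> send_rows --series '[0,0,-1,0,0,0,0,0,0,-2,0,0,0,0,0,0,-3.4,0,0,0,0,0,0,-4.4,0,0,0,0,0,0,-4.4,0,0,0,0]'

```text
clock: 4.9
tcp_pos: [0.4802, -0.0724, 0.1783]
orientation: [-0.002, 0.995, -0.101, -0.008]
wrist_force: [0.7, 2.0, -37.2]
finger_gap: 0.0105
```

Run:
```python
from h import *
s=get_state();print(s['tcp_pos'],s['wrist_force'],s['finger_gap'])
cv2.imwrite("pics/w2.png",read_camera("wrist"))
```

```text
[ 0.48018898 -0.07244666  0.17825848] [  0.68728083   1.96157729 -37.20137745] 0.010517608578598698
```

View pics/w2.png

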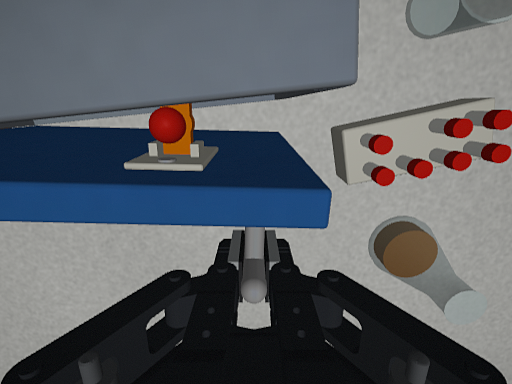

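>>> send_rows --series '[-0.2,0,0.4,0,0,1,0,-0.4,-0.1,0.8,0,0,2,0,-0.6,-0.1,0.8,0,0,3,0,-0.8,-0.2,0.8,0,0,4,0,-0.8,-0.2,0.8,0,0,4,0]'

```text
clock: 5.37
tcp_pos: [0.4791, -0.0721, 0.1779]
orientation: [0.001, 0.991, -0.136, 0.001]
wrist_force: [-1.3, -2.6, 0.3]
finger_gap: 0.011
```

```bash
cat >> h.py <<'E'
def blue_angle():
    im=read_camera("top").astype(int); rr,cc=np.indices(im.shape[:2])
    b=((im[...,0]-im[...,2])>60)&(rr>140)&(rr<330)&(cc>165)&(cc<320)
    c,_=cv2.findContours(b.astype(np.uint8),0,1); c=max(c,key=cv2.contourArea)
    r=onz("top",cv2.boxPoints(cv2.minAreaRect(c)),.23); 
    e=[r[1]-r[0],r[2]-r[1]]; e=max(e,key=np.linalg.norm); e=e*np.sign(-e[1]); return np.arctan2(-e[0],-e[1])+YAW, np.linalg.norm(e)
E
python3 -c "
from h import *
s=get_state();print(s['tcp_pos'],s['wrist_force'],blue_angle())"
```

```text
[ 0.47911512 -0.07206751  0.17794668] [-1.32412355 -2.61007805  0.26970318] (np.float64(0.13629603506954074), np.float64(0.1865190667388724))
```

>>> send_rows --series '[-0.2,0,0,0,0,0,0,-0.4,-0.1,0,0,0,0,0,-0.6,-0.1,0,0,0,0,0,-0.8,-0.1,0,0,0,0,0,-0.8,-0.1,0,0,0,0,0]'

```text
clock: 5.83
tcp_pos: [0.4721, -0.0692, 0.1779]
orientation: [0.001, 0.991, -0.136, 0.002]
wrist_force: [-1.9, -4.1, 6.5]
finger_gap: 0.0107
```

>>> send_rows --series '[-0.1,0,0,0,0,0,0,-0.2,0,0,0,0,0,0,-0.3,-0.1,0,0,0,0,0,-0.4,-0.1,0,0,0,0,0,-0.4,-0.1,0,0,0,0,0]'

```text
clock: 6.25
tcp_pos: [0.4687, -0.0677, 0.1779]
orientation: [0.002, 0.991, -0.136, 0.002]
wrist_force: [-2.0, -6.2, 5.8]
finger_gap: 0.0106
```

>>> send_rows --series '[-0.1,0,0,0,0,0,0,-0.2,0,0,0,0,0,0,-0.3,0,0,0,0,0,0,-0.3,0,0,0,0,0,0]'

```text
clock: 6.58
tcp_pos: [0.4663, -0.0666, 0.1779]
orientation: [0.001, 0.991, -0.136, 0.002]
wrist_force: [0.4, -5.2, 5.7]
finger_gap: 0.011
```

>>> send_rows --series '[-0.1,0,0,0,0,0,0,-0.2,0,0,0,0,0,0,-0.2,0,0,0,0,0,0]'

```text
clock: 6.83
tcp_pos: [0.466, -0.0664, 0.1779]
orientation: [0.001, 0.991, -0.136, 0.004]
wrist_force: [5.0, -6.1, 2.8]
finger_gap: 0.0106
```

>>> send_rows --series '[0.2,0,0,0,0,0,0,0.4,0,0,0,0,0,0,0.6,0,0,0,0,0,0,0.6,0,0,0,0,0,0,0.6,0,0,0,0,0,0.4,0.6,0,0,0,0,0,0.4,0.6,0,0,0,0,0,0.4,0.6,0,0,0,0,0,0.4]'

```text
clock: 7.5
tcp_pos: [0.4686, -0.066, 0.1761]
orientation: [-0.0, 0.991, -0.135, -0.0]
wrist_force: [0.1, -0.0, -0.2]
finger_gap: 0.0341
```

>>> send_rows --series '[0,0,-2,0,0,0,0.4,0,0,-5,0,0,0,0.4,0,0,-8,0,0,0,0.0,0,0,-10,0,0,0,0,0,0,-10,0,0,0,0,0,0,-10,0,0,0,0]'

```text
clock: 8.0
tcp_pos: [0.4695, -0.0664, 0.2772]
orientation: [0.0, 0.991, -0.135, 0.001]
wrist_force: [-0.4, -0.2, -0.2]
finger_gap: -0.0
```

Run:
```python
from h import *
s=get_state();print(s['tcp_pos'],s['wrist_force'],s['finger_gap'],blue_angle())
im=read_camera("wrist"); cv2.imwrite("pics/w3.png",im)
K,t,M=cam("wrist"); print("cam",t)
g=im.astype(int); red=(g[...,2]-g[...,0]>60)&(g[...,2]-g[...,1]>70)
n,l,st,ce=cv2.connectedComponentsWithStats(red.astype(np.uint8)); print([(st[i].tolist(),ce[i].round(1).tolist()) for i in range(1,n) if st[i][4]>40])
for th in(.165,.175,.185): print(th,door(th,.205,.034,-.028), proj("wrist",[door(th,.205,.034,-.036),door(th,.272),door(th,.272,.016),door(th,.245,-.035,-.005)]).round(1).tolist())
```

```text
[ 0.46945306 -0.06641255  0.27716952] [-0.44840383 -0.17473246 -0.19453489] -3.6462784095335465e-05 (np.float64(0.1740882102974954), np.float64(0.17864916138206793))
cam [ 0.54182451 -0.08708787  0.41716321]
[([425, 87, 15, 15, 164], [432.2, 93.8]), ([196, 90, 22, 45, 630], [207.2, 113.9]), ([397, 96, 14, 14, 163], [403.2, 102.3]), ([340, 113, 14, 13, 151], [346.6, 118.8]), ([428, 113, 14, 13, 153], [434.3, 119.0]), ([400, 121, 14, 13, 152], [406.2, 127.0]), ([372, 129, 14, 13, 148], [378.3, 135.0]), ([345, 136, 14, 14, 146], [351.1, 142.7])]
0.165 [ 0.54562175 -0.04924888  0.202     ] [[206.9, 117.3], [295.2, 167.8], [296.2, 145.2], [257.3, 211.3]]
0.175 [ 0.54355533 -0.04902976  0.202     ] [[207.4, 119.9], [295.0, 171.5], [296.2, 149.1], [256.8, 214.2]]
0.185 [ 0.54149122 -0.04878999  0.202     ] [[207.9, 122.5], [294.8, 175.2], [296.2, 153.0], [256.3, 217.2]]
```

View pics/w3.png

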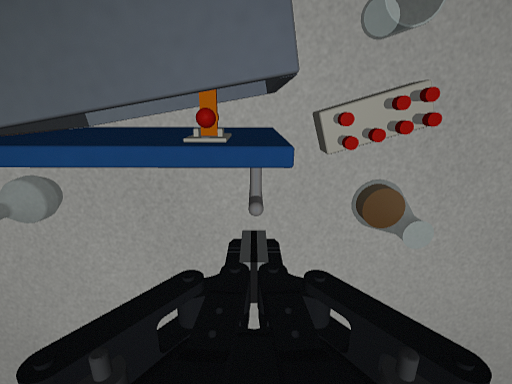

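Run:
```python
from h import *
for z in(.186,.194,.202): print(z,onz("wrist",[[206,118]],z).round(4))
print(onz("wrist",[[294,167],[293.5,146]],.23).round(4),door(.175,.272).round(4),door(.175,.272,.016).round(4))
# top-cam red ball
im=read_camera("top").astype(int); rr,cc=np.indices(im.shape[:2])
red=(im[...,2]-im[...,0]>60)&(im[...,2]-im[...,1]>60)&(rr>160)&(rr<215)&(cc>255)&(cc<305)
p=np.argwhere(red)[:,::-1]; print(len(p),p.min(0),p.max(0),p.mean(0), onz("top",[p.mean(0)],.194))
go([.546,-.0497,.26],-105.8)
```

```text
0.186 [[ 0.5454 -0.047   0.186 ]]
0.194 [[ 0.5453 -0.0484  0.194 ]]
0.202 [[ 0.5451 -0.0498  0.202 ]]
[[ 0.496  -0.1043  0.23  ]
 [ 0.5106 -0.1073  0.23  ]] [ 0.4926 -0.1043  0.23  ] [ 0.508  -0.1086  0.23  ]Traceback (most recent call last):
  File "<stdin>", line 7, in <module>
    return umr_minimum(a, axis, None, out, keepdims, initial, where)
ValueError: zero-size array to reduction operation minimum which has no identity
```

```bash
python3 -c "
from h import *
go([.545,-.049,.255],-105.8)"
```

```text
shift [ 6.96 -3.71  1.97] rot [-0.01  0.13  0.25]
```

>>> send_rows --series '[2,-1,0,0,0,0,0,4.5,-2.4,0.5,0,0,0,0,7,-3.7,1,0,0,0,0,7,-3.7,2,0,0,0,0,7,-3.7,3,0,0,0,0,7,-3.7,4,0,0,0,0,7,-3.7,5,0,0,0,0,7,-3.7,5.7,0,0,0,0,7,-3.7,5.7,0,0,0,0]'

```text
clock: 8.9
tcp_pos: [0.5419, -0.0584, 0.2174]
orientation: [-0.004, 0.992, -0.128, -0.001]
wrist_force: [-0.9, 0.0, 0.3]
finger_gap: -0.0001
```

Run:
```python
from h import *
s=get_state();print(s['tcp_pos'],s['wrist_force'])
im=read_camera("wrist"); t=read_camera("top"); cv2.imwrite("pics/w4.png",np.hstack([cv2.resize(im,(480,360)),cv2.resize(t[150:240,240:320],(320,360))]))
```

```text
[ 0.54194138 -0.05836725  0.21739874] [-0.90850082  0.0217446   0.30850383]
```

View pics/w4.png

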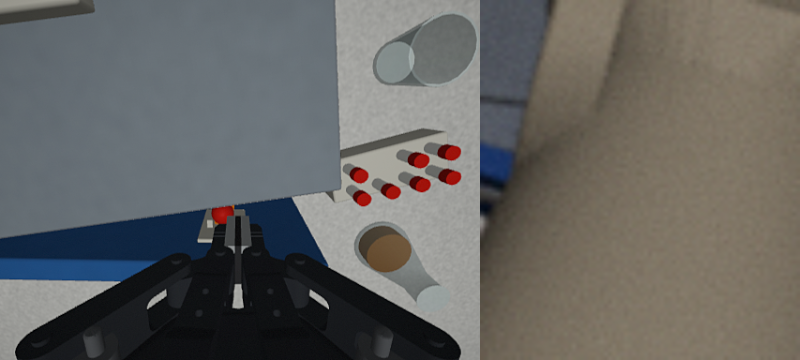

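>>> send_rows --series '[0,0,0,0,0,0,0,0,0,0,0,0,0,0]'

```text
clock: 9.17
tcp_pos: [0.544, -0.0588, 0.2202]
orientation: [-0.004, 0.992, -0.128, 0.001]
wrist_force: [-0.1, -0.2, -1.1]
finger_gap: 0.0001
```

```bash
python3 -c "
from h import *
s=get_state();print(s['tcp_pos'],s['wrist_force'],s['qvel'].round(3))
go([.545,-.049,.215],-105.8)"
```

```text
[ 0.54401068 -0.05877611  0.22020724] [-0.08691632 -0.21676686 -1.13640917] [ 0.002  0.002  0.003 -0.001 -0.002 -0.001]
shift [-0.15 -0.97  0.53] rot [-0.42 -0.09  1.05]
```

>>> send_rows --series '[-0.05,-0.3,0,-0.2,0,0.5,0,-0.1,-0.6,0,-0.4,0,1,0,-0.1,-1,0,-0.4,0,1,0,-0.1,-1,0.3,-0.4,0,1,0,-0.1,-1,0.3,-0.4,0,1,0]'

```text
clock: 9.58
tcp_pos: [0.5424, -0.0587, 0.2159]
orientation: [-0.004, 0.992, -0.129, 0.0]
wrist_force: [-0.4, -1.2, 0.2]
finger_gap: 0.0003
```

Run:
```python
from h import *
s=get_state();print(s['tcp_pos'],s['wrist_force'])
go([.545,-.049,.215],-105.8)
im=read_camera("wrist").astype(int); red=(im[...,2]-im[...,0]>60)&(im[...,2]-im[...,1]>70); red[:,300:]=0
p=np.argwhere(red)[:,::-1]; print(len(p),p.min(0),p.max(0),p.mean(0)); print(proj("wrist",[s['tcp_pos'],[.545,-.049,.194]]))
```

```text
[ 0.54242593 -0.05870049  0.21589291] [-0.36889791 -1.20668867  0.15584613]
shift [ 0.  -1.   0.1] rot [-0.5   0.04  0.97]
304 [225 221] [249 239] [236.05921053 229.50657895]
[[252.631216   244.10470488]
 [238.04980505 228.29831047]]
```

```bash
python3 -c "
from h import *
s=get_state();print(s['joint_pos'].round(3),s['tau'].round(2),s['wrist_force'],s['ft_torque'])"
```

```text
[-0.26   0.261 -0.063  1.248  0.009  3.141] [-1.000e-02 -4.488e+01  2.964e+01 -6.000e-02  3.000e-02  0.000e+00] [ 0.10711157 -0.62573365 -0.8038192 ] [-0.01955559 -0.01859767  0.04742044]
```

>>> send_rows --series '[0,-0.3,0,0,0,0,0,0,-0.5,0,0,0,0,0,0,-0.5,0,0,0,0,0]'

```text
clock: 9.88
tcp_pos: [0.5433, -0.0561, 0.2164]
orientation: [-0.005, 0.992, -0.127, 0.001]
wrist_force: [-0.1, 0.2, -0.5]
finger_gap: -0.0001
```

```bash
python3 -c "
from h import *
s=get_state();print(s['joint_pos'].round(3),s['tau'].round(2),s['wrist_force'],s['ft_torque'],s['tcp_pos'])"
```

```text
[-0.256  0.261 -0.061  1.248  0.011  3.141] [ 2.000e-02 -4.480e+01  2.958e+01  1.000e-02  5.000e-02 -0.000e+00] [-0.05011341  0.21256932 -0.4939511 ] [-0.03064285  0.04262363 -0.03837201] [ 0.54331781 -0.05609603  0.21639575]
```

>>> send_rows --series '[0,0,-3,0,0,-2,0,0,0,-6,0,0,-7,0,0,0,-9,0,0,-14,0,0,0,-9,0,0,-21,0,0,0,-9,0,0,-28,0,0,0,-9,0,0,-35,0,0,0,-9,0,0,-42,0,0,0,-9,0,0,-49,0,0,0,-9,0,0,-56,0,0,0,-9,0,0,-63,0]'

```text
clock: 10.72
tcp_pos: [0.5431, -0.0572, 0.3065]
orientation: [-0.004, 0.911, 0.413, 0.003]
wrist_force: [-0.6, -1.4, 0.6]
finger_gap: -0.0001
```

>>> send_rows --series '[0,0,0,0,0,-7,0,0,0,0,0,0,-14,0,0,0,0,0,0,-21,0,0,0,0,0,0,-28,0,0,0,0,0,0,-35,0,0,0,0,0,0,-42,0,0,0,0,0,0,-49,0,0,0,0,0,0,-56,0,0,0,0,0,0,-63,0,0,0,0,0,0,-70,0]'

```text
clock: 11.55
tcp_pos: [0.543, -0.0572, 0.3064]
orientation: [-0.001, 0.51, 0.86, 0.005]
wrist_force: [-0.0, -0.3, -0.2]
finger_gap: 0.0001
```

>>> send_rows --series '[0,0,0,0,0,-7,0,0,0,0,0,0,-14,0,0,0,0,0,0,-21,0,0,0,0,0,0,-28,0,0,0,0,0,0,-35,0,0,0,0,0,0,-40,0,0,0,0,0,0,-40,0,0,0,0,0,0,-40,0]'

```text
clock: 12.22
tcp_pos: [0.543, -0.0572, 0.3064]
orientation: [0.0, 0.189, 0.982, 0.005]
wrist_force: [-1.0, 0.4, -0.4]
finger_gap: -0.0004
```

```bash
python3 -c "
from h import *
s=get_state();print(s['clock'],s['joint_pos'].round(3),s['wrist_force'],s['tcp_pos'])
go([.545,-.049,.22],74.2)"
```

```text
12.2167 [-0.258  0.247  0.139  1.463  0.011  0.122] [-1.01274751  0.3721031  -0.39926339] [ 0.54302411 -0.05719267  0.30642896]
shift [0.11 0.74 8.65] rot [ 0.6  -0.05 -5.96]
```

>>> send_rows --series '[0.1,0.7,2,0.6,0,-3,0,0.1,0.7,4,0.6,0,-6,0,0.1,0.7,6,0.6,0,-6,0,0.1,0.7,7,0.6,0,-6,0,0.1,0.7,8,0.6,0,-6,0,0.1,0.7,8.6,0.6,0,-6,0,0.1,0.7,8.6,0.6,0,-6,0]'

```text
clock: 12.8
tcp_pos: [0.5445, -0.0494, 0.2195]
orientation: [-0.001, 0.136, 0.991, 0.0]
wrist_force: [-0.3, -0.4, 0.1]
finger_gap: 0.0003
```

Run:
```python
from h import *
s=get_state();print(s['clock'],s['joint_pos'].round(3),s['wrist_force'],s['tcp_pos'])
go([.545,-.049,.215],74.2)
im=read_camera("wrist"); cv2.imwrite("pics/w5.png",im)
print(proj("wrist",[s['tcp_pos'],[.545,-.049,.194]]))
```

```text
12.8 [-0.237  0.264 -0.05   1.259  0.     0.036] [-0.25643752 -0.3663601   0.06865891] [ 0.544457   -0.04942463  0.21953727]
shift [-0.04  0.06  0.45] rot [ 0.   -0.14  0.13]
[[254.06055899 242.88972495]
 [254.77603603 225.7695997 ]]
```

View pics/w5.png

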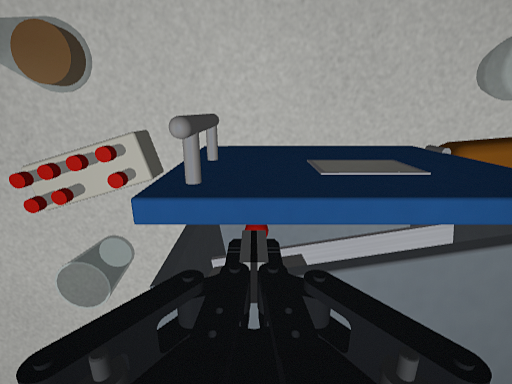

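>>> send_rows --series '[0,0,0.2,0,0,0,0,0,0,0.4,0,0,0,0,0,0,0.6,0,0,0,0,0,0,0.8,0,0,0,0,0,0,0.8,0,0,0,0]'

```text
clock: 13.27
tcp_pos: [0.5448, -0.0495, 0.2123]
orientation: [-0.001, 0.136, 0.991, 0.0]
wrist_force: [-0.1, -0.4, -0.8]
finger_gap: -0.0001
```

>>> send_rows --series '[0,0,0.1,0,0,0,0,0,0,0.2,0,0,0,0,0,0,0.2,0,0,0,0]'

```text
clock: 13.52
tcp_pos: [0.5448, -0.0494, 0.2103]
orientation: [-0.001, 0.136, 0.991, 0.0]
wrist_force: [0.4, 1.0, -0.1]
finger_gap: -0.0002
```

>>> send_rows --series '[0,0,0.1,0,0,0,0,0,0,0.2,0,0,0,0,0,0,0.2,0,0,0,0]'

```text
clock: 13.77
tcp_pos: [0.5448, -0.0495, 0.2083]
orientation: [-0.001, 0.136, 0.991, 0.0]
wrist_force: [-0.8, -0.1, 0.4]
finger_gap: -0.0002
```

>>> send_rows --series '[0,0,0.1,0,0,0,0,0,0,0.2,0,0,0,0,0,0,0.2,0,0,0,0]'

```text
clock: 14.02
tcp_pos: [0.5448, -0.0494, 0.2062]
orientation: [-0.001, 0.136, 0.991, 0.0]
wrist_force: [0.1, -0.1, 0.3]
finger_gap: 0.0004
```

>>> send_rows --series '[0,0,0.1,0,0,0,0,0,0,0.2,0,0,0,0,0,0,0.2,0,0,0,0]'

```text
clock: 14.27
tcp_pos: [0.5451, -0.0496, 0.2047]
orientation: [-0.0, 0.136, 0.991, 0.0]
wrist_force: [-1.1, -0.3, 2.2]
finger_gap: 0.0001
```

>>> send_rows --series '[0,0,0.05,0,0,0,0,0,0,0.1,0,0,0,0,0,0,0.1,0,0,0,0]'

```text
clock: 14.52
tcp_pos: [0.5453, -0.0496, 0.204]
orientation: [0.0, 0.136, 0.991, -0.0]
wrist_force: [1.6, -1.4, 4.5]
finger_gap: -0.0001
```

>>> send_rows --series '[0,0,0.05,0,0,0,0,0,0,0.1,0,0,0,0,0,0,0.15,0,0,0,0,0,0,0.15,0,0,0,0]'

```text
clock: 14.85
tcp_pos: [0.5455, -0.0498, 0.2029]
orientation: [0.001, 0.136, 0.991, -0.0]
wrist_force: [0.5, -1.5, 7.0]
finger_gap: 0.0
```

>>> send_rows --series '[0,0,0.05,0,0,0,0,0,0,0.1,0,0,0,0,0,0,0.15,0,0,0,0,0,0,0.15,0,0,0,0]'

```text
clock: 15.18
tcp_pos: [0.546, -0.05, 0.202]
orientation: [0.001, 0.136, 0.991, -0.0]
wrist_force: [0.2, -0.4, 9.0]
finger_gap: 0.0002
```

>>> send_rows --series '[0,0,0.05,0,0,0,0,0,0,0.12,0,0,0,0,0,0,0.12,0,0,0,0,0,0,0.12,0,0,0,0]'

```text
clock: 15.52
tcp_pos: [0.5462, -0.0501, 0.2012]
orientation: [0.002, 0.136, 0.991, -0.0]
wrist_force: [0.7, -1.7, 11.1]
finger_gap: -0.0
```

>>> send_rows --series '[0.25,-0.05,0,0,0,0.7,0,0.5,-0.1,0,0,0,1.4,0,0.75,-0.1,0,0,0,2.1,0,1,-0.15,0,0,0,2.9,0]'

```text
clock: 15.85
tcp_pos: [0.5363, -0.0488, 0.2013]
orientation: [0.002, 0.161, 0.987, -0.0]
wrist_force: [-0.5, -0.1, 10.4]
finger_gap: 0.0001
```

Run:
```python
from h import *
s=get_state();print(s['wrist_force'],s['tcp_pos'])
im=read_camera("wrist"); print(proj("wrist",[door(t,.272) for t in(.16,.2,.24)]).round(1).tolist())
g=im.astype(int); b=((g[...,0]-g[...,2])>60); c,_=cv2.findContours(b.astype(np.uint8),0,1); c=max(c,key=cv2.contourArea)[:,0]; print(c[c[:,0].argmin()], c.min(0),c.max(0))
cv2.imwrite("pics/w6.png",im)
```

```text
[-0.45719139 -0.05202294 10.44538134] [ 0.53626623 -0.04876569  0.20131051]
[[112.7, 237.6], [107.8, 216.0], [103.7, 193.2]]
[112 204] [112 201] [511 234]
```

>>> send_rows --series '[0.3,-0.05,0,0,0,0.8,0,0.6,-0.1,0,0,0,1.6,0,0.9,-0.1,0,0,0,2.4,0,1.2,-0.1,0,0,0,3.2,0,1.5,-0.1,0,0,0,4,0,1.8,-0.1,0,0,0,5,0,2,-0.1,0,0,0,5.7,0]'

```text
clock: 16.48
tcp_pos: [0.5166, -0.0443, 0.2013]
orientation: [0.002, 0.211, 0.978, -0.001]
wrist_force: [-1.3, -4.6, 11.3]
finger_gap: -0.0005
```

Run:
```python
from h import *
s=get_state();print(s['wrist_force'],s['tcp_pos'])
im=read_camera("wrist"); print(proj("wrist",[door(t,.272) for t in(.2,.25,.3,.35)]).round(1).tolist())
g=im.astype(int); b=((g[...,0]-g[...,2])>60); c,_=cv2.findContours(b.astype(np.uint8),0,1); c=max(c,key=cv2.contourArea)[:,0]; print(c[c[:,0].argmin()], c.min(0),c.max(0))
cv2.imwrite("pics/w7.png",im)
```

```text
[-1.33591269 -4.57406036 11.31441198] [ 0.51659719 -0.04427624  0.20133102]
[[119.4, 266.2], [112.2, 241.1], [106.0, 214.3], [100.9, 185.6]]
[111 205] [111 202] [511 233]
```

View pics/w7.png

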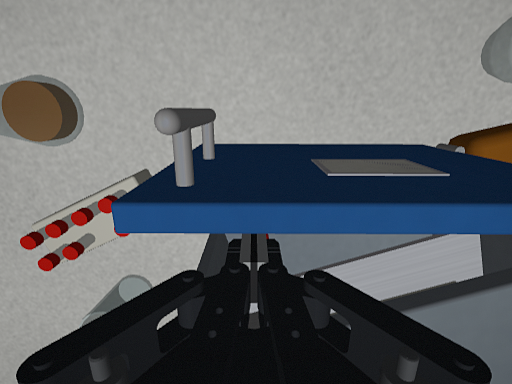

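>>> send_rows --series '[0.4,-0.15,0,0,0,1.1,0,0.8,-0.2,0,0,0,2.2,0,1.2,-0.3,0,0,0,3.4,0,1.6,-0.35,0,0,0,4.5,0,2,-0.35,0,0,0,5.7,0,2.4,-0.4,0,0,0,6.8,0,2.8,-0.4,0,0,0,8,0,3.2,-0.4,0,0,0,9,0]'

```text
clock: 17.2
tcp_pos: [0.4859, -0.034, 0.2012]
orientation: [0.002, 0.286, 0.958, -0.0]
wrist_force: [-0.8, -2.4, 11.6]
finger_gap: -0.0004
```

>>> send_rows --series '[0.5,-0.1,0,0,0,1.4,0,1,-0.15,0,0,0,2.9,0,1.5,-0.2,0,0,0,4.3,0,2.1,-0.25,0,0,0,5.7,0,2.6,-0.3,0,0,0,7.2,0,3.1,-0.3,0,0,0,8.6,0,3.6,-0.3,0,0,0,10,0,4.1,-0.3,0,0,0,11.5,0,4.7,-0.25,0,0,0,12.9,0,5.2,-0.25,0,0,0,14.3,0]'

```text
clock: 18.03
tcp_pos: [0.4408, -0.0074, 0.2011]
orientation: [0.002, 0.404, 0.915, -0.0]
wrist_force: [-0.3, -1.4, 11.7]
finger_gap: -0.0001
```

>>> send_rows --series '[0.5,-0.1,0,0,0,1.4,0,1,-0.15,0,0,0,2.9,0,1.5,-0.2,0,0,0,4.3,0,2.1,-0.25,0,0,0,5.7,0,2.6,-0.3,0,0,0,7.2,0,3.1,-0.3,0,0,0,8.6,0,3.6,-0.3,0,0,0,10,0,4.1,-0.3,0,0,0,11.5,0,4.7,-0.25,0,0,0,12.9,0,5.2,-0.25,0,0,0,14.3,0]'

```text
clock: 18.87
tcp_pos: [0.4037, 0.0294, 0.201]
orientation: [0.001, 0.514, 0.858, 0.0]
wrist_force: [-1.1, -1.7, 12.7]
finger_gap: 0.0
```

Run:
```python
from h import *
s=get_state();print(s['wrist_force'],s['tcp_pos'],s['joint_pos'].round(2),door(.96,.205,.034))
im=read_camera("wrist"); cv2.imwrite("pics/w8.png",np.hstack([cv2.resize(im,(400,300)),cv2.resize(read_camera("scene"),(400,300))]))
```

```text
[-1.14033742 -1.65907696 12.70654359] [0.40367317 0.02944853 0.20104193] [-0.13 -0.01 -0.41  1.16 -0.    0.95] [0.40428878 0.02762114 0.23      ]
```

View pics/w8.png

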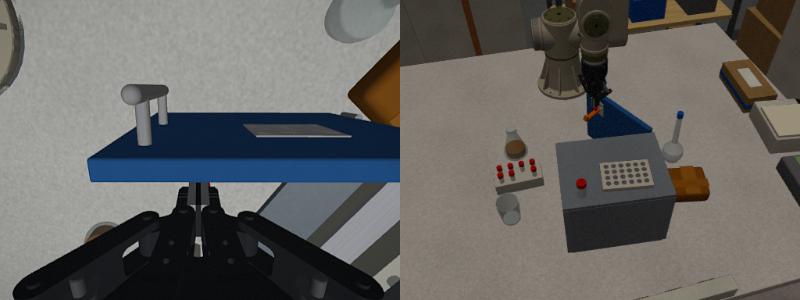

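>>> send_rows --series '[0.4,-0.1,-0.08,0,0,1.2,0,0.8,-0.15,-0.1,0,0,2.4,0,1.3,-0.2,-0.1,0,0,3.6,0,1.7,-0.25,-0.1,0,0,4.7,0,2.1,-0.3,-0.1,0,0,5.9,0,2.6,-0.3,-0.1,0,0,7.2,0,3,-0.3,-0.1,0,0,8.4,0,3.4,-0.3,-0.1,0,0,9.5,0,3.8,-0.3,-0.1,0,0,10.6,0,3.8,-0.3,-0.1,0,0,10.6,0]'

```text
clock: 19.8
tcp_pos: [0.3827, 0.0622, 0.2016]
orientation: [0.0, 0.591, 0.807, 0.001]
wrist_force: [-0.0, 0.1, 10.1]
finger_gap: 0.0002
```

>>> send_rows --series '[0,0,-0.3,0,0,0,0,0,0,-0.7,0,0,0,0,0,0,-1.5,0,0,0,0,0,0,-3,0,0,0,0,0,0,-5,0,0,0,0,0,0,-8,0,0,0,0,0,0,-8,0,0,0,0,0,0,-8,0,0,0,0]'

```text
clock: 20.47
tcp_pos: [0.3832, 0.0617, 0.2818]
orientation: [0.001, 0.591, 0.807, 0.001]
wrist_force: [-0.6, -0.1, -0.7]
finger_gap: -0.0005
```

Run:
```python
from h import *
s=get_state();print(s['clock'],s['wrist_force'],s['tcp_pos'])
for n in("scene","wrist"):
    im=read_camera(n); K,t,M=cam(n)
    g=im.astype(int); b=((g[...,0]-g[...,2])>50); c,_=cv2.findContours(b.astype(np.uint8),0,1)
    o=im.copy()
    for th in(1.0,1.15): cv2.polylines(o,[proj(n,[door(th,0),door(th,.272),door(th,.272,.016),door(th,0,.016)]).round().astype(int)],True,(0,255,0) if th>1.1 else (0,255,255),1)
    cv2.imwrite(f"pics/f_{n}.png",o)
a=cv2.imread("pics/f_scene.png")[80:300,100:400]; b=cv2.imread("pics/f_wrist.png")
cv2.imwrite("pics/f.png",np.hstack([cv2.resize(a,(450,330)),cv2.resize(b,(350,330))]))
for l in("erlenmeyer","volumetric","parcel","tube_rack","beaker","well_plate","vial"):
    q=silhouettes("scene",l); print(l,[ (round(r["p"],2),r["box"]) for r in q[:1]])
```

```text
20.4667 [-0.5802392  -0.07627107 -0.68318349] [0.38316017 0.06166448 0.28180556]
erlenmeyer [(0.83, [134.1, 158.0, 29.5, 46.8])]
volumetric [(0.74, [339.1, 140.6, 24.9, 68.9])]
parcel [(0.58, [344.9, 213.3, 52.4, 46.4])]
tube_rack [(0.66, [119.9, 202.9, 63.8, 48.9])]
beaker [(0.9, [121.5, 247.1, 36.2, 43.6])]
well_plate [(0.74, [256.9, 205.3, 66.9, 40.3])]
vial [(0.75, [225.3, 229.9, 14.4, 26.8])]
```

View pics/f.png

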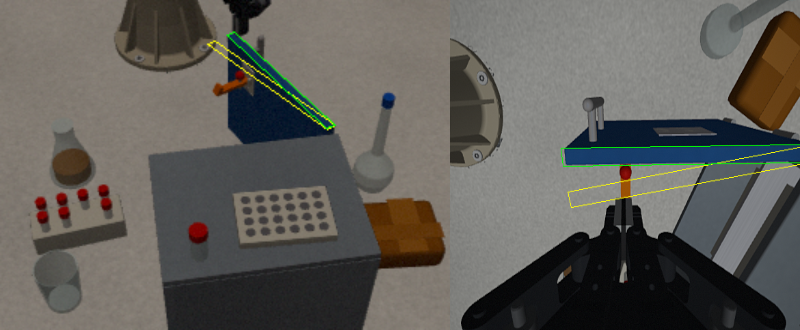

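```bash
python3 -c "
from workcell import *
print(hand_in())"
```

```text
the job is handed in; nothing more can be done
None
```

The door stands open at about 1.15 rad (66°) and I have handed the job in. The hand-in itself gives no verdict.

**What I did:** I gripped the handle and drew the door out until the latch stopped it, with about 8 N on the wrist. I then pushed it back a few mm to slacken it and let go. I felt the stud's top at about z = 0.205 m, pressed it down with about 11 N and dragged the freed door open. The highest force I read on the stud was 12.7 N, though I only read it at the end of each move.

**Last checks:**
- **Door:** the model of the door at 1.15 rad lines up with both the scene and wrist pictures.
- **Glassware and other things:** all seven are within about 3 pixels of their starting place in the scene view. The volumetric flask wasn't detected in the first scene picture, so I judged it by eye.
- **Robot:** the gripper is clear above the door, and the wrist force is within 1 N of zero.

**What went wrong on the way:**
- **Handle grip:** an error in one of my moves slid the grip about 37 mm down the handle, with about 35 N on the wrist. Backing off then pulled up at about 37 N before I eased it. The gripper body may have touched the bar's top, close to the 40 N limit, but I read nothing above it.
- **Wrist joint:** joint 6 reached the end of its range over the stud, so I turned the gripper half round before pressing.

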